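# Put the drawplate away in the bench drawer

## Task

Pull the bench drawer all the way out to its stop, then lift the steel drawplate out of its sloped wooden rest and stand it upright in the empty slot of the rack inside the drawer. Lower it until its foot is on the bottom of the slot before you let go, do not drop it, leave the drawer fully out, and leave the other things on the bench where they are.

Things in the scene. Friction and masses are not known exactly. Their poses are not given: they have to be found in the camera images.
- plate: Loose steel drawplate with rows of small holes: 45 mm wide (x), 10 thick (y), 110 long (z), about 0.36 kg, centre of mass at mid-length. Origin: centre of its lower end; z runs to its upper end. At the start it leans edgewise 30 degrees (0.52 rad) from vertical in the rest, top towards the rest's -x, its faces vertical; the upper 70 mm are free on both faces.
- rest: Fixed light wooden rest, 100 mm high, on a dark base 150 x 90 x 10 mm; origin: centre of the base's underside. Its channel lies in its xz plane, sloped 30 degrees towards its -x; 13 mm between cheeks that reach 40 mm up along the plate; a 9 mm wide rib under the plate's lower edge reaches 65 mm along it. The plate draws out along the slope.
- channel (a point): Centre of the channel's floor in the rest, where the plate's foot stands at the start: x = 25, z = 46 mm in the rest's frame.
- drawer (a joint): How far the drawer is out, in m: 0 shut, 0.16 at its stop. It slides with about 5 N of friction, no spring, and stays where it is left; at the start it is shut or ajar by up to 30 mm.
- handle (a point): Middle of the drawer's bow handle: a level round steel bar 10 mm thick, 100 mm long along y, 135 mm above the bench, centre 45 mm in front of the drawer's 12 mm front panel (186 mm wide, top 160 mm above the bench). Moves with the drawer. Axes are the cabinet's; the drawer comes out along -x.
- slot (a point): Centre of the mouth of the empty vertical slot in the light wooden rack in the drawer (rack 76 x 60 mm, top at the mouth, 68 mm above the bench). Slot: 54 mm along x, 14 mm along y, 40 mm deep, flat bottom. Moves with the drawer, 132 mm behind (+x of) the handle; axes are the cabinet's. With the drawer out it lies 85 mm in front of the cabinet.
- cabinet: Fixed brown wooden cabinet with one drawer: 200 deep (x), 190 wide (y), 170 mm high. Origin: on the bench under the middle of its front opening; it lies on +x of that. Drawer: 146 mm wide inside, sides and back 100 mm above the bench; a short dark plate, part of the drawer, stands 75 mm behind the slot, up to 110 mm above the bench.
- brick: Bystander: pale soldering brick, 120 x 85 x 35 mm, beside the rest. Origin under its centre.
- dropper: Bystander: slim clear bottle with blue cap, 48 mm across, 130 mm high. Origin under its centre.
- jar: Bystander: clear jar with red lid, 72 mm across, 85 mm high. Origin under its centre.
- tub: Bystander: white lidded tub, 84 mm across, 60 mm high. Origin under its centre.
- pliers: Bystander: pliers with black grips lying flat, 155 mm long, 15 mm high. Origin near the middle, on the bench.
- hammer: Bystander: small hammer lying on the bench, up to 35 mm high. Origin under its middle.
There are look-alikes about, which are no part of the job. What is shaped like the plate but green, orange or purple is not meant.

How it is judged:
By the outcome, as a careful person would: the job done as asked, in the order asked, and still so for the second after the job is handed in, with the robot touching nothing.
It also fails if it takes over 64 s, if anything falls off the work surface, if the arm or the gripper's body presses on something with over 40 N, if the wrist force passes 120 N, or if a joint passes its speed limit or range.

## Robot

A 6-joint arm with a two-finger parallel gripper is mounted at the origin on the work surface. World frame = base frame: x ahead of the robot, y to its left, z up, the work surface at z = 0. Lengths are in m, angles in degrees, forces in N, time in s.
With the tool pointing down it reaches from about 0.375 to 0.9 m from the base axis. Payload 3.1 kg.
Tool frame: the origin (TCP) lies on the centre line of the jaws, within the pads' length; the fingertips stand 19 mm ahead of it and the grasp point (between the pads) is the TCP (tips_ahead is the distance from the TCP to the fingertips, in m); z points along the fingers, y is the line along which they close (so a half turn about z gives the same grasp; the last joint's range is limited). The gripper opens to 87 mm and grips with 3 to 60 N. Pads are 19 mm wide; open, the fingers measure 117 mm over their backs; the gripper's body (75 mm by 190 mm) begins 51 mm behind the grasp point.
Start: joints at [53.543, 30.224, 82.088, -0, 67.689, -10.227], TCP at [0.276, 0.561, 0.242] pointing down, gripper open.
Joint ranges: [-176.69, 176.69], [-43.24, 126.21], [12.49, 139.97], [-82, 262], [0, 151.66], [-163.58, 163.58]. Speed limits (degrees/s): [159.86, 159.86, 180, 180, 180, 180].

## Interface

Orientations are given as a 3x3 rotation matrix whose columns are the frame's x, y, z axes.
In Python, from rig import read_state, capture, hand_in, trace, landmark_of, tips_ahead gives the robot as it stands.
- The arm moves only by the shell command python3 -m jog 'ROWS'. ROWS is JSON, a list of rows, each an object of numbers: "tx", "ty", "tz": the shift along the tool's x, y, z in cm; "roll": the turn about the tool's z in rad; "jaw": the opening, from 0 (shut) to 1 (fully open). A call has 1 to 8 rows; each row shifts and turns the commanded pose from where the row before left it, along the tool's axes as they then stand; what a row does not reach is not made up. A row lasts 1/10 s, in which the tool goes at most 50 mm and 8.59 degrees, less where a joint would pass 70% of its speed; a pose out of reach is approached as far as the arm can. A call with a gripper value outside its range is refused whole. The fingers move at their own pace and stop on an object; the grip force is fixed at half the most. Time passes only in rows, so rows that do not move let the fingers close. It gives the time, the measured TCP pose, the force, the opening and the grip force at its end, in the units of the state.
- read_state(): the state, without advancing time (a new reading comes with each control period).
- capture(name): name is "scene" or "side" or "wrist"; returns a dict with "img" (400x640x3 uint8, red, green, blue), "vertical_fov" (degrees; the focal length in pixels is half the picture's height over the tangent of half this angle, whatever the lens; pixels are square), "cx", "cy" (the principal point, pixels), "cam_to_world" (4x4, takes a point from camera to world coordinates); the wrist camera has in their place "tool_from_camera" (4x4, takes a point from camera to tool coordinates, whose origin is the TCP and whose axes are the flange's). Camera axes: x right, y up, looking along -z (the intrinsics and any distortion apply to the point x, -y, -z); pixel columns grow to the right and rows downward; lengths in m; the calibration is good to about 2 mm. A picture is of the moment at which its call begins: read the wrist's pose just before it. There is no depth.
- hand_in(): hands the job in; it is judged then, once.
Trained networks look in the newest picture that a camera, given by its name, has taken for a name from the list of things; names that differ only in an ending like _2 or _b are one class to them, and where a whole thing is asked for, a point or a joint stands for the part that bears it (a point fixed in the world has none). Each returns a list of dicts, best first, with "p" (0 to 1); they miss things now and then, are a little off and sometimes report something else, mostly with a low value. They report only what shows in the picture. A call takes as long as a camera call. They do not tell look-alikes from the thing itself.
- trace(camera, thing): "pixels" (400x640 bool, what is visible of it) and "bbox" ([left, top, width, height] in pixels, round what is visible of it).
- landmark_of(camera, thing): "point" ([row, column] in pixels: a listed point, or the origin of a listed thing).
The state is a dict: "time_s": time; "joint_positions": joint angles; "qvel": joint speeds; "tau": joint torques, N m; "position": TCP position; "tcp_rot": TCP orientation; "force": force on the tool from outside, world axes, zero at the start; "moment": the same for the moment, N m; "opening": opening from 0.0 (shut) to 1.0 (fully open); "grasp_force": force on a finger pad.
Only numpy, scipy, OpenCV 4.12 (cv2) and the standard library are available. Lean on these libraries where they do the work, as an engineer would, in place of code of your own. Each camera call takes 0.05 s, during which the arm holds its last target. There are 200 camera calls.

## Working session

There is one attempt and no reset: what is moved stays moved. The work goes in short steps, Python scripts to look and compute and a shell command to move; the robot and the scene stay as the last step left them, time stands still between calls to the robot, and variables do not carry over. Pictures are saved under pics/ and viewed, at most 10 in all, crops included, and the job is handed in when it is done.

```bash
mkdir -p pics; ls; cat > h.py <<'E'
import numpy as np,cv2
from rig import *
def cap(n,f=None):
    s=read_state();c=capture(n)
    if n=='wrist':
        T=np.eye(4);T[:3,:3]=s['tcp_rot'];T[:3,3]=s['position'];c['cam_to_world']=T@np.array(c['tool_from_camera'])
    c['M']=np.array(c['cam_to_world']);c['f']=200/np.tan(np.radians(c['vertical_fov'])/2)
    if f: cv2.imwrite('pics/'+f,c['img'][:,:,::-1])
    return c
def ray(c,rc):
    r,k=rc;d=np.array([(k-c['cx'])/c['f'],-(r-c['cy'])/c['f'],-1.]);d=c['M'][:3,:3]@d
    return c['M'][:3,3],d/np.linalg.norm(d)
def onz(c,rc,z):
    o,d=ray(c,rc);return o+d*(z-o[2])/d[2]
def tri(rs):
    A=0;b=0
    for o,d in rs:
        P=np.eye(3)-np.outer(d,d);A=A+P;b=b+P@o
    return np.linalg.solve(A,b)
def proj(c,p):
    q=np.linalg.inv(c['M'])@np.r_[p,1];return [c['cy']-c['f']*q[1]/-q[2],c['cx']+c['f']*q[0]/-q[2]]
E
python3 - <<'E'
from h import *
import json
np.set_printoptions(precision=3,suppress=True)
C={n:cap(n,n+'0.png') for n in('scene','side')}
for n,c in C.items():print(n,{k:v for k,v in c.items() if k not in('img','M')})
Z=dict(plate=.05,rest=0,channel=.046,handle=.135,slot=.068,cabinet=0,brick=0,dropper=0,jar=0,tub=0,pliers=0,hammer=0)
for t,z in Z.items():
  for n,c in C.items():
    for l in landmark_of(n,t)[:4]:
        print(t,n,round(l['p'],2),np.round(l['point']),onz(c,l['point'],z))
print(read_state()['tcp_rot'])
E
```

```text
pics
scene {'vertical_fov': 52.30177543405118, 'cx': 316.1767068437022, 'cy': 204.57618915785594, 'cam_to_world': array([[-0.083, -0.792,  0.605,  1.201],
       [ 0.997, -0.07 ,  0.045,  0.007],
       [ 0.006,  0.607,  0.795,  0.905],
       [ 0.   ,  0.   ,  0.   ,  1.   ]]), 'f': np.float64(407.3346814944026)}
side {'vertical_fov': 57.12296986880351, 'cx': 327.2622361465587, 'cy': 202.30668234692675, 'cam_to_world': array([[ 0.957,  0.168, -0.236,  0.347],
       [-0.289,  0.487, -0.824, -0.955],
       [-0.024,  0.857,  0.515,  0.666],
       [ 0.   ,  0.   ,  0.   ,  1.   ]]), 'f': np.float64(367.41338668228207)}
plate scene 0.95 [328. 233.] [ 0.897 -0.192  0.05 ]
plate scene 0.87 [148. 263.] [ 0.356 -0.215  0.05 ]
plate scene 0.63 [214. 270.] [ 0.59  -0.158  0.05 ]
plate scene 0.63 [175. 215.] [ 0.471 -0.332  0.05 ]
plate side 0.92 [241. 431.] [ 0.84  -0.257  0.05 ]
plate side 0.84 [238. 333.] [ 0.589 -0.162  0.05 ]
plate side 0.79 [317. 296.] [ 0.427 -0.406  0.05 ]
plate side 0.79 [346. 386.] [ 0.581 -0.53   0.05 ]
rest scene 0.75 [219. 267.] [ 0.571 -0.174  0.   ]
rest side 
[... 532 characters left out ...]
1 -0.394  0.   ]
dropper scene 0.59 [266. 263.] [ 0.716 -0.16   0.   ]
dropper side 0.78 [244. 376.] [ 0.719 -0.164  0.   ]
jar scene 0.58 [265. 208.] [ 0.726 -0.299  0.   ]
jar side 0.61 [277. 400.] [ 0.722 -0.312  0.   ]
tub scene 0.64 [226. 471.] [0.549 0.377 0.   ]
tub side 0.91 [178. 283.] [0.541 0.351 0.   ]
pliers scene 0.88 [176. 333.] [ 0.402 -0.003  0.   ]
pliers scene 0.39 [219. 270.] [ 0.571 -0.165  0.   ]
pliers side 0.83 [237. 268.] [ 0.42  -0.028  0.   ]
hammer scene 0.84 [187. 456.] [ 0.411  0.352 -0.   ]
hammer side 0.75 [239. 267.] [ 0.416 -0.035  0.   ]
hammer side 0.56 [186. 248.] [0.401 0.327 0.   ]
[[-0.897  0.442 -0.   ]
 [ 0.442  0.897 -0.   ]
 [-0.    -0.    -1.   ]]
```

View pics/scene0.png

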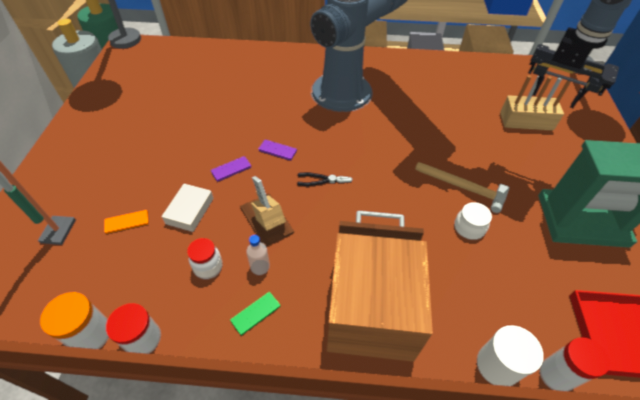

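View pics/side0.png

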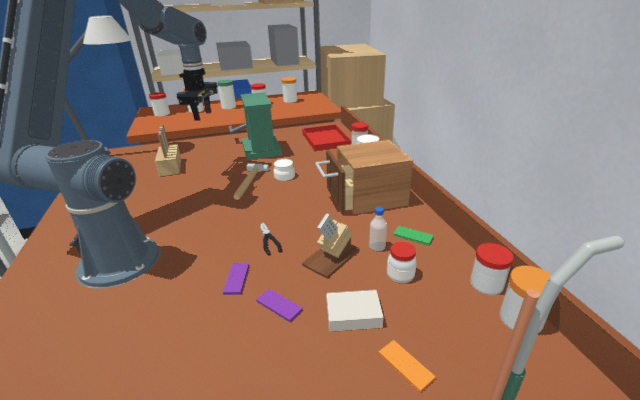

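The scene picture shows the grey holed plate standing in the rest near (row 190, col 260). Four flat look-alikes share its shape: purple (168,230), purple (149,277), orange (221,127) and green (313,255). Only the grey one in the sloped rest fits, and an enlarged crop will confirm it. The cabinet's top and handle are in the same crop so I can measure its yaw.

```bash
python3 - <<'E'
import cv2,numpy as np
a=cv2.imread('pics/scene0.png');b=cv2.imread('pics/side0.png')
r=lambda m:cv2.resize(m,None,fx=4,fy=4,interpolation=cv2.INTER_CUBIC)
A=r(a[200:345,320:440]);B=np.vstack([r(a[165:245,235:305]),r(b[210:275,298:368])])
cv2.imwrite('pics/crop1.png',np.hstack([A,B]))
E
```

```text
(no output)
```

View pics/crop1.png

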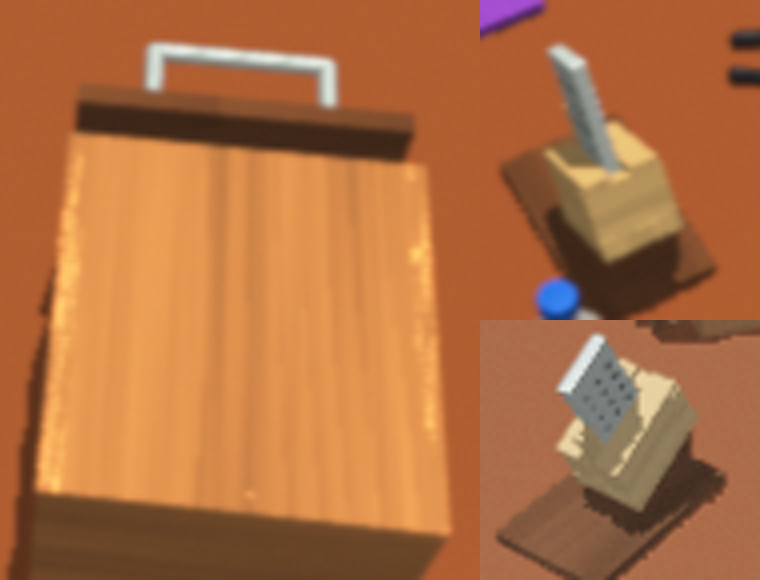

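The crop confirms it: the grey holed plate is in the rest, with its top at scene (177,255) and side (221,323). Next I'll fit the cabinet and rest yaws.

```bash
python3 - <<'E'
from h import *
np.set_printoptions(precision=4,suppress=True)
C={n:cap(n) for n in('scene','side')};s=C['scene'];d=C['side']
P=lambda c,r,z:onz(c,(r,c_:=0) if 0 else r,z)
fl=onz(s,(233.75,337.5),.17);fr=onz(s,(241.5,426.75),.17);br=onz(s,(333.75,432.5),.17);bl=onz(s,(323,329.25),.17)
yaw=lambda v:np.degrees(np.arctan2(v[1],v[0]))
print('corners',fl,fr,br,bl,'len',[np.linalg.norm(x) for x in(fr-fl,br-bl,br-fr,bl-fl)])
print('yaw',yaw(fr-fl)-90,yaw(br-bl)-90,yaw(br-fr),yaw(bl-fl))
h1=onz(s,(211.5,358.75),.138);h2=onz(s,(215.75,403.25),.138);print('handle',h1,h2,(h1+h2)/2,np.linalg.norm(h2-h1),yaw(h2-h1)-90)
p1=onz(s,(222,339.5),.16);p2=onz(s,(229.5,423.25),.16);print('panel',p1,p2,(p1+p2)/2,np.linalg.norm(p2-p1),yaw(p2-p1)-90)
L={t:tri([ray(C[n],landmark_of(n,t)[0]['point']) for n in C]) for t in('channel','handle','rest')};print(L)
top=tri([ray(s,(177.25,255.5)),ray(d,(220.75,323.5))]);f=L['channel'];print('top',top,'len',np.linalg.norm(top-f),'yaw to -x',yaw(f-top))
b1=onz(s,(207,240.75),.01);b2=onz(s,(232,293.75),.01);print('base diag',b1,b2,np.linalg.norm(b2-b1),(b1+b2)/2)
print(proj(s,f),proj(d,f))
E
```

```text
corners [0.7156 0.0173 0.17  ] [0.7188 0.2076 0.17  ] [0.9188 0.2019 0.17  ] [0.9147 0.0122 0.17  ] len [np.float64(0.1903136546219286), np.float64(0.18978174132080244), np.float64(0.20012040520233726), np.float64(0.19913787376793107)]
yaw -0.9431314053834967 -1.2380538315963747 -1.6309722405835858 -1.480592258908872
handle [0.6281 0.0642 0.138 ] [0.6314 0.1675 0.138 ] [0.6297 0.1159 0.138 ] 0.10343231028775558 -1.7942062784645572
panel [0.6774 0.0203 0.16  ] [0.6814 0.2052 0.16  ] [0.6794 0.1127 0.16  ] 0.1849150038562305 -1.2449199305714274
{'channel': array([ 0.5953, -0.1563,  0.0396]), 'handle': array([0.6292, 0.1091, 0.1283]), 'rest': array([ 0.574 , -0.1819, -0.0035])}
top [ 0.5502 -0.1951  0.1409] len 0.1174593427915049 yaw to -x 40.750939010079236
base diag [ 0.5456 -0.2499  0.01  ] [ 0.6146 -0.0953  0.01  ] 0.16930880579935564 [ 0.5801 -0.1726  0.01  ]
[np.float64(217.8362657565441), np.float64(270.92795359606026)] [np.float64(239.7952836800218), np.float64(335.0656429462914)]
```

```bash
python3 -m jog '[{"roll":0.142,"jaw":0.45},{"roll":0.142,"jaw":0.45},{"roll":0.142,"jaw":0.45},{"roll":0.142,"jaw":0.45},{"roll":0.142,"jaw":0.45},{"roll":0.142,"jaw":0.45},{"roll":0.142,"jaw":0.45},{"roll":0.142,"jaw":0.45}]'
python3 -m jog '[{"tx":-3.6,"ty":2.9,"jaw":0.45},{"tx":-3.6,"ty":2.9,"jaw":0.45},{"tx":-3.6,"ty":2.9,"jaw":0.45},{"tx":-3.6,"ty":2.9,"jaw":0.45},{"tx":-3.6,"ty":2.9,"jaw":0.45},{"tx":-3.6,"ty":2.9,"jaw":0.45},{"tx":-3.6,"ty":2.9,"jaw":0.45},{"tx":-3.6,"ty":2.9,"jaw":0.45}]'
python3 -m jog '[{"tx":-3.6,"ty":2.9,"jaw":0.45},{"tx":-3.6,"ty":2.9,"jaw":0.45},{"tx":-3.6,"ty":2.9,"jaw":0.45},{"jaw":0.45},{"jaw":0.45}]'
python3 - <<'E'
from h import *
np.set_printoptions(precision=4,suppress=True)
w=cap('wrist','w1.png');s=read_state();print(s['position'],s['tcp_rot'],s['opening'],s['joint_positions'],w['tool_from_camera'])
for l in landmark_of('wrist','handle'):print(l['p'],l['point'],onz(w,l['point'],.135))
for l in landmark_of('wrist','channel'):print(l['p'],l['point'],onz(w,l['point'],.046))
E
```

```text
[0.2762 0.5607 0.2415] [[-0.897  0.442  0.   ]
 [ 0.442  0.897  0.   ]
 [ 0.     0.    -1.   ]] 1.0015816828670985 [ 53.5423  30.2238  82.0869   0.0012  67.6875 -10.2274] [[ 0.001   0.9561  0.2931  0.0825]
 [ 1.     -0.0011  0.0001 -0.0008]
 [ 0.0004  0.2931 -0.9561 -0.1437]
 [ 0.      0.      0.      1.    ]]$[0]: bad value
$[0]: bad value
$[0]: bad value
```

View pics/w1.png

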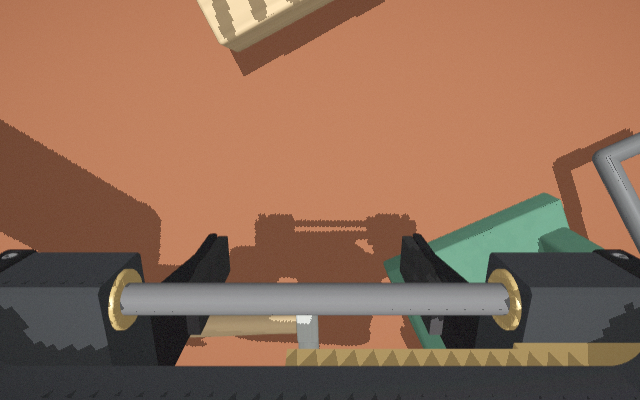

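The wrist picture shows only bench and tub clutter near the start pose, because the rows were refused. They probably need every key.

```bash
python3 -m jog '[{"tx":0,"ty":0,"tz":0,"roll":0.142,"jaw":0.45}]'; python3 -m jog '[{"tx":0,"ty":0,"tz":0,"roll":0.142}]'; python3 -m jog --help | head -20
```

```text
time_s: 1.95
position: [0.2762, 0.5606, 0.2415]
tcp_rot: [[-0.824, 0.567, -0.0], [0.567, 0.824, -0.0], [-0.0, -0.0, -1.0]]
force: [-0.4, 0.0, 0.4]
opening: 0.962
grasp_force: 0.0$[0]: bad value
invalid input: not JSON, or not a number
```

```bash
python3 -m jog '[{"tx":0,"ty":0,"tz":0,"roll":0.142,"jaw":0.45},{"tx":0,"ty":0,"tz":0,"roll":0.142,"jaw":0.45},{"tx":0,"ty":0,"tz":0,"roll":0.142,"jaw":0.45},{"tx":0,"ty":0,"tz":0,"roll":0.142,"jaw":0.45},{"tx":0,"ty":0,"tz":0,"roll":0.142,"jaw":0.45},{"tx":0,"ty":0,"tz":0,"roll":0.142,"jaw":0.45},{"tx":0,"ty":0,"tz":0,"roll":0.142,"jaw":0.45}]'
python3 -m jog '[{"tx":-3.6,"ty":2.9,"tz":0,"roll":0,"jaw":0.45},{"tx":-3.6,"ty":2.9,"tz":0,"roll":0,"jaw":0.45},{"tx":-3.6,"ty":2.9,"tz":0,"roll":0,"jaw":0.45},{"tx":-3.6,"ty":2.9,"tz":0,"roll":0,"jaw":0.45},{"tx":-3.6,"ty":2.9,"tz":0,"roll":0,"jaw":0.45},{"tx":-3.6,"ty":2.9,"tz":0,"roll":0,"jaw":0.45},{"tx":-3.6,"ty":2.9,"tz":0,"roll":0,"jaw":0.45},{"tx":-3.6,"ty":2.9,"tz":0,"roll":0,"jaw":0.45}]'
python3 -m jog '[{"tx":-3.6,"ty":2.9,"tz":0,"roll":0,"jaw":0.45},{"tx":-3.6,"ty":2.9,"tz":0,"roll":0,"jaw":0.45},{"tx":-3.6,"ty":2.9,"tz":0,"roll":0,"jaw":0.45},{"tx":0,"ty":0,"tz":0,"roll":0,"jaw":0.45},{"tx":0,"ty":0,"tz":0,"roll":0,"jaw":0.45}]'
python3 - <<'E'
from h import *
np.set_printoptions(precision=4,suppress=True)
w=cap('wrist','w2.png');s=read_state();print(s['joint_positions'])
for l in landmark_of('wrist','handle'):print(l['p'],l['point'],onz(w,l['point'],.135))
for l in trace('wrist','handle'):print(l['p'],l['bbox'])
print(proj(w,[.63,.114,.135]))
E
```

```text
time_s: 2.65
position: [0.2762, 0.5606, 0.2415]
tcp_rot: [[0.029, 1.0, -0.0], [1.0, -0.029, -0.0], [-0.0, -0.0, -1.0]]
force: [0.1, 0.1, -0.2]
opening: 0.462
grasp_force: 0.0
time_s: 3.45
position: [0.5025, 0.2658, 0.2418]
tcp_rot: [[0.023, 1.0, 0.0], [1.0, -0.023, 0.0], [0.0, 0.0, -1.0]]
force: [0.1, 0.3, -0.4]
opening: 0.455
grasp_force: 0.0
time_s: 3.95
position: [0.5863, 0.1564, 0.2413]
tcp_rot: [[0.026, 1.0, -0.001], [1.0, -0.026, 0.0], [0.0, -0.001, -1.0]]
force: [-1.6, -0.3, -0.3]
opening: 0.445
grasp_force: 0.0
[ 4.4901 28.8089 84.8524  0.039  66.4162  5.838 ]
0.98 [251.5, 374.1] [0.6298 0.1131 0.135 ]
0.89 [372.2, 113.4, 146.4, 163.8]
[np.float64(250.4979502659255), np.float64(374.44220389328086)]
```

```bash
python3 -m jog '[{"tx":-2.1,"ty":2.2,"tz":0,"roll":0,"jaw":0.45},{"tx":-2.1,"ty":2.3,"tz":0,"roll":0,"jaw":0.45},{"tx":0,"ty":0,"tz":2.5,"roll":0,"jaw":0.45},{"tx":0,"ty":0,"tz":2.5,"roll":0,"jaw":0.45},{"tx":0,"ty":0,"tz":2.5,"roll":0,"jaw":0.45},{"tx":0,"ty":0,"tz":2.4,"roll":0,"jaw":0.45},{"tx":0,"ty":0,"tz":0,"roll":0,"jaw":0.45}]'
python3 -m jog '[{"tx":0,"ty":0,"tz":0,"roll":0,"jaw":0.05},{"tx":0,"ty":0,"tz":0,"roll":0,"jaw":0.05},{"tx":0,"ty":0,"tz":0,"roll":0,"jaw":0.05},{"tx":0,"ty":0,"tz":0,"roll":0,"jaw":0.05},{"tx":0,"ty":0,"tz":0,"roll":0,"jaw":0.05}]'
```

```text
time_s: 4.8
position: [0.6264, 0.116, 0.1392]
tcp_rot: [[0.021, 1.0, -0.008], [1.0, -0.021, 0.0], [-0.0, -0.008, -1.0]]
force: [-0.6, -0.6, -0.7]
opening: 0.451
grasp_force: 0.0
time_s: 5.3
position: [0.6304, 0.1144, 0.1435]
tcp_rot: [[0.023, 1.0, 0.001], [1.0, -0.023, 0.0], [0.0, 0.001, -1.0]]
force: [-0.3, 1.1, 2.3]
opening: 0.103
grasp_force: 30.0
```

```bash
python3 -m jog '[{"tx":0,"ty":-1.0,"tz":0,"roll":0,"jaw":0.05},{"tx":0,"ty":-2.0,"tz":0,"roll":0,"jaw":0.05},{"tx":0,"ty":-2.0,"tz":0,"roll":0,"jaw":0.05},{"tx":0,"ty":-2.0,"tz":0,"roll":0,"jaw":0.05},{"tx":0,"ty":-2.0,"tz":0,"roll":0,"jaw":0.05},{"tx":0,"ty":-2.0,"tz":0,"roll":0,"jaw":0.05},{"tx":0,"ty":-1.0,"tz":0,"roll":0,"jaw":0.05},{"tx":0,"ty":0,"tz":0,"roll":0,"jaw":0.05}]'
python3 -m jog '[{"tx":0,"ty":-0.5,"tz":0,"roll":0,"jaw":0.05},{"tx":0,"ty":-0.5,"tz":0,"roll":0,"jaw":0.05},{"tx":0,"ty":-0.3,"tz":0,"roll":0,"jaw":0.05},{"tx":0,"ty":0,"tz":0,"roll":0,"jaw":0.05}]'
```

```text
time_s: 6.1
position: [0.5095, 0.1174, 0.1435]
tcp_rot: [[0.023, 1.0, 0.0], [1.0, -0.023, 0.0], [0.0, 0.0, -1.0]]
force: [-0.5, 0.8, 7.3]
opening: 0.102
grasp_force: 30.0
time_s: 6.5
position: [0.4996, 0.1176, 0.1435]
tcp_rot: [[0.023, 1.0, 0.005], [1.0, -0.023, 0.0], [0.001, 0.005, -1.0]]
force: [4.1, 1.4, 4.6]
opening: 0.101
grasp_force: 30.0
```

```bash
python3 -m jog '[{"tx":0,"ty":-0.4,"tz":0,"roll":0,"jaw":0.05},{"tx":0,"ty":-0.4,"tz":0,"roll":0,"jaw":0.05},{"tx":0,"ty":0,"tz":0,"roll":0,"jaw":0.05},{"tx":0,"ty":0,"tz":0,"roll":0,"jaw":0.05}]'
```

```text
time_s: 6.9
position: [0.4984, 0.1176, 0.1436]
tcp_rot: [[0.024, 1.0, 0.02], [1.0, -0.024, 0.001], [0.001, 0.02, -1.0]]
force: [15.9, 2.5, -7.2]
opening: 0.105
grasp_force: 30.0
```

```bash
python3 -m jog '[{"tx":0,"ty":0,"tz":0,"roll":0,"jaw":0.45},{"tx":0,"ty":0,"tz":0,"roll":0,"jaw":0.45},{"tx":0,"ty":0,"tz":0,"roll":0,"jaw":0.45},{"tx":0,"ty":0,"tz":0,"roll":0,"jaw":0.45},{"tx":0,"ty":0,"tz":-2.0,"roll":0,"jaw":0.45},{"tx":0,"ty":0,"tz":-4,"roll":0,"jaw":0.45},{"tx":0,"ty":0,"tz":-4,"roll":0,"jaw":0.45},{"tx":0,"ty":0,"tz":-1,"roll":0,"jaw":0.45}]'
python3 -m jog '[{"tx":-3.7,"ty":1.0,"tz":0,"roll":0,"jaw":0.5},{"tx":-3.7,"ty":1.0,"tz":0,"roll":0,"jaw":0.5},{"tx":-3.7,"ty":1.0,"tz":0,"roll":0,"jaw":0.5},{"tx":-3.7,"ty":1.0,"tz":0,"roll":0,"jaw":0.5},{"tx":-3.7,"ty":1.0,"tz":0,"roll":0,"jaw":0.5},{"tx":-3.7,"ty":1.0,"tz":0,"roll":0,"jaw":0.5},{"tx":-3.7,"ty":1.0,"tz":0,"roll":0,"jaw":0.5},{"tx":-3.7,"ty":1.0,"tz":0,"roll":0,"jaw":0.5}]'
python3 -m jog '[{"tx":0,"ty":0,"tz":0,"roll":0.139,"jaw":0.5},{"tx":0,"ty":0,"tz":0,"roll":0.139,"jaw":0.5},{"tx":0,"ty":0,"tz":0,"roll":0.139,"jaw":0.5},{"tx":0,"ty":0,"tz":0,"roll":0.139,"jaw":0.5},{"tx":0,"ty":0,"tz":0,"roll":0.139,"jaw":0.5},{"tx":0,"ty":0,"tz":0,"roll":0.139,"jaw":0.5},{"tx":0,"ty":0,"tz":0,"roll":0,"jaw":0.5},{"tx":0,"ty":0,"tz":0,"roll":0,"jaw":0.5}]'
python3 - <<'E'
from h import *
np.set_printoptions(precision=4,suppress=True)
w=cap('wrist','w3.png');C={n:cap(n) for n in('scene','side')};C['wrist']=w
for t,z in(('channel',.046),('slot',.068),('handle',.135),('plate',.046)):
  for n in C:
    for l in landmark_of(n,t)[:2]:print(t,n,round(l['p'],2),np.round(l['point']),onz(C[n],l['point'],z))
f=np.array([.595,-.156,.046]);print(proj(w,f),proj(w,[.5535,-.192,.141]),proj(w,[.565,-.182,.115]))
E
```

```text
time_s: 7.7
position: [0.4892, 0.1175, 0.2554]
tcp_rot: [[0.023, 1.0, 0.003], [1.0, -0.023, -0.0], [-0.0, 0.003, -1.0]]
force: [-0.2, 0.8, -0.4]
opening: 0.448
grasp_force: 0.0
time_s: 8.5
position: [0.5602, -0.1807, 0.2505]
tcp_rot: [[0.023, 1.0, -0.006], [1.0, -0.023, 0.003], [0.003, -0.006, -1.0]]
force: [0.4, -0.2, 0.1]
opening: 0.499
grasp_force: 0.0
time_s: 9.3
position: [0.5609, -0.1795, 0.2512]
tcp_rot: [[0.754, 0.657, -0.004], [0.657, -0.754, 0.002], [-0.002, -0.004, -1.0]]
force: [0.0, 1.0, 0.0]
opening: 0.502
grasp_force: 0.0
channel scene 0.7 [220. 272.] [ 0.6047 -0.1513  0.046 ]
channel side 0.74 [238. 334.] [ 0.591  -0.1575  0.046 ]
channel side 0.29 [177. 282.] [0.525  0.2686 0.046 ]
channel wrist 0.77 [131. 325.] [ 0.5943 -0.1612  0.046 ]
slot scene 0.58 [229. 374.] [0.6266 0.1068 0.068 ]
slot scene 0.48 [216. 269.] [ 0.6105 -0.1561  0.068 ]
slot side 0.84 [184. 322.] [0.6394 0.1296 0.068 ]
slot side 0.59 [176. 284.] [0.5257 0.2311 0.068 ]
handle scene 0.85 [173. 377.] [0.5002 0.1078 0.135 ]
handle side 0.7 [177. 281.] [0.4946 0.091  0.135 ]
handle side 0.38 [274. 400.] [ 0.6508 -0.4362  0.135 ]
plate scene 0.98 [216. 147.] [ 0.6236 -0.4751  0.046 ]
plate scene 0.87 [147. 264.] [ 0.3444 -0.2148  0.046 ]
plate side 0.87 [293. 232.] [ 0.301  -0.2845  0.046 ]
plate side 0.81 [316. 298.] [ 0.4323 -0.3985  0.046 ]
plate wrist 0.96 [322. 357.] [ 0.4538 -0.3359  0.046 ]
plate wrist 0.55 [129. 326.] [ 0.5964 -0.1603  0.046 ]
[np.float64(126.87613809076319), np.float64(321.2839528518964)] [np.float64(213.44846778020423), np.float64(322.48341029257745)] [np.float64(185.09826358352242), np.float64(322.07415078368115)]
```

View pics/w3.png

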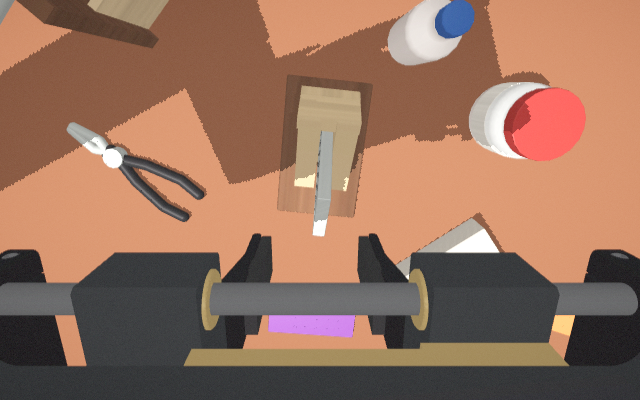

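The wrist picture shows the plate from (132,326) to its top at (235,319), and the base corners at about (75,289), (85,371), (217,355) and (208,278). The rest is turned a few degrees more, so I'll compute that.

```bash
python3 - <<'E'
from h import *
np.set_printoptions(precision=4,suppress=True)
w=cap('wrist')
yaw=lambda v:np.degrees(np.arctan2(v[1],v[0]))
a,b,c,d=[onz(w,p,.01) for p in((75,289),(85,371),(217,355),(208,278))]
print([np.linalg.norm(x) for x in(a-b,b-c,c-d,d-a)],yaw(a-d),yaw(b-c),yaw(a-b)-90,yaw(d-c)-90)
ctr=(a+b+c+d)/4;y=np.radians((yaw(a-d)+yaw(b-c)+yaw(a-b)-90+yaw(d-c)-90)/4);u=np.array([np.cos(y),np.sin(y),0])
f=ctr+.025*u;f[2]=.046;print(np.degrees(y),'ctr',ctr,'foot',f)
ax=-.5*u+np.array([0,0,.866])
for L in(82,110):print(L,f+ax*L/1000,proj(w,f+ax*L/1000))
# upper end centre: mid of top-end edges in image
W=np.array([.866*u[0],.866*u[1],.5])
for q in(-1,1):print('endcorner',proj(w,f+.11*ax+q*.0225*W))
print(read_state()['position'])
E
```

```text
[np.float64(0.08604164562025753), np.float64(0.14760495674958046), np.float64(0.0902211293520791), np.float64(0.1467669195155675)] 34.767103739228226 36.386309035898705 34.35107717570639 33.87554319623658
34.845008286767474 ctr [ 0.577  -0.1783  0.01  ] foot [ 0.5975 -0.164   0.046 ]
82 [ 0.5639 -0.1874  0.117 ] [np.float64(191.43299566378653), np.float64(323.8614253769847)]
110 [ 0.5524 -0.1954  0.1413] [np.float64(217.69441301183087), np.float64(322.5919152948001)]
endcorner [np.float64(234.99754642502376), np.float64(319.58984831230794)]
endcorner [np.float64(198.1673821872784), np.float64(325.9798250510645)]
[ 0.5622 -0.1801  0.2526]
```

```bash
python3 -c "
import cv2
a=cv2.imread('pics/w3.png');cv2.imwrite('pics/crop2.png',cv2.resize(a[65:245,265:385],None,fx=3.3,fy=3.3,interpolation=cv2.INTER_CUBIC))"
```

```text
(no output)
```

View pics/crop2.png

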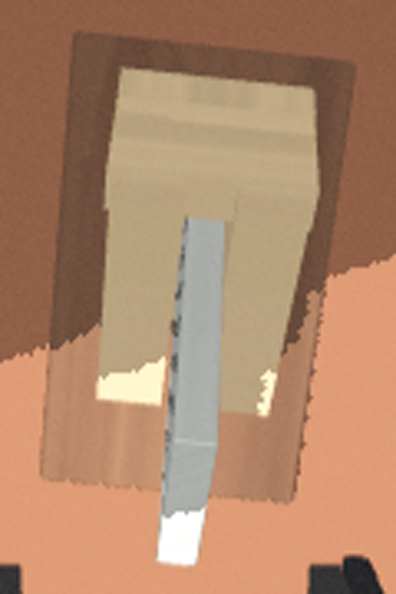

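```bash
python3 -m jog '[{"tx":-0.3,"ty":0.7,"tz":0,"roll":0.108,"jaw":0.5},{"tx":0,"ty":0,"tz":2.5,"roll":0,"jaw":0.5},{"tx":0,"ty":0,"tz":3,"roll":0,"jaw":0.5},{"tx":0,"ty":0,"tz":3,"roll":0,"jaw":0.5},{"tx":0,"ty":0,"tz":3,"roll":0,"jaw":0.5},{"tx":0,"ty":0,"tz":2,"roll":0,"jaw":0.5},{"tx":0,"ty":0,"tz":0,"roll":0,"jaw":0.5},{"tx":0,"ty":0,"tz":0,"roll":0,"jaw":0.5}]'
python3 - <<'E'
from h import *
w=cap('wrist','w4.png');s=read_state();print(s['position'],s['force'])
E
```

```text
time_s: 10.9
position: [0.5648, -0.1875, 0.1177]
tcp_rot: [[0.822, 0.569, -0.0], [0.569, -0.822, 0.0], [-0.0, -0.0, -1.0]]
force: [-0.1, -0.1, 0.5]
opening: 0.498
grasp_force: 0.0
[ 0.56535895 -0.18782494  0.11849658] [ 0.52426425 -0.76989063 -0.25937857]
```

View pics/w4.png

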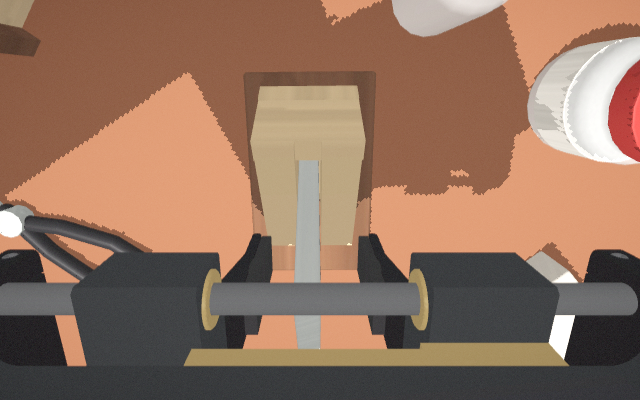

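The plate runs straight up the picture between the fingers (plate at col 309, finger middle at 315). I'll shift slightly, close, and draw it out along the slope.

```bash
python3 -m jog '[{"tx":0,"ty":-0.15,"tz":0,"roll":0,"jaw":0.3},{"tx":0,"ty":0,"tz":0,"roll":0,"jaw":0},{"tx":0,"ty":0,"tz":0,"roll":0,"jaw":0},{"tx":0,"ty":0,"tz":0,"roll":0,"jaw":0},{"tx":0,"ty":0,"tz":0,"roll":0,"jaw":0},{"tx":0,"ty":0,"tz":0,"roll":0,"jaw":0},{"tx":0,"ty":0,"tz":0,"roll":0,"jaw":0}]'
python3 -m jog '[{"tx":-0.25,"ty":0,"tz":-0.43,"roll":0,"jaw":0},{"tx":-0.5,"ty":0,"tz":-0.87,"roll":0,"jaw":0},{"tx":-0.5,"ty":0,"tz":-0.87,"roll":0,"jaw":0},{"tx":-0.5,"ty":0,"tz":-0.87,"roll":0,"jaw":0}]'
```

```text
time_s: 11.65
position: [0.5636, -0.1859, 0.1178]
tcp_rot: [[0.822, 0.569, -0.0], [0.569, -0.822, 0.0], [0.0, -0.0, -1.0]]
force: [-1.0, 1.2, 2.1]
opening: 0.113
grasp_force: 30.0
time_s: 12.05
position: [0.5491, -0.1964, 0.1487]
tcp_rot: [[0.822, 0.569, 0.001], [0.569, -0.822, 0.0], [0.0, 0.0, -1.0]]
force: [1.9, 1.5, -2.6]
opening: 0.113
grasp_force: 30.0
```

```bash
python3 -m jog '[{"tx":-0.5,"ty":0,"tz":-0.87,"roll":0,"jaw":0},{"tx":-0.75,"ty":0,"tz":-1.3,"roll":0,"jaw":0},{"tx":-0.75,"ty":0,"tz":-1.3,"roll":0,"jaw":0},{"tx":-0.75,"ty":0,"tz":-1.3,"roll":0,"jaw":0},{"tx":0,"ty":0,"tz":-2,"roll":0,"jaw":0},{"tx":0,"ty":0,"tz":-2,"roll":0,"jaw":0},{"tx":0,"ty":0,"tz":-1.6,"roll":0,"jaw":0},{"tx":0,"ty":0,"tz":0,"roll":0,"jaw":0}]'
python3 - <<'E'
from h import *
np.set_printoptions(precision=4,suppress=True)
s=read_state();print(s['position'],s['joint_positions'])
C={n:cap(n,n+'5.png') for n in('scene','side')}
a=C['scene']['img'][140:280,250:440];b=C['side']['img'][120:260,250:440]
r=lambda m:cv2.resize(m,None,fx=4,fy=4,interpolation=cv2.INTER_CUBIC)[:, :, ::-1]
cv2.imwrite('pics/crop5.png',cv2.resize(np.vstack([r(a),r(b)]),None,fx=.53,fy=.53))
for t,z in(('slot',.068),('handle',.135)):
  for n in C:
    for l in landmark_of(n,t)[:2]:print(t,n,round(l['p'],2),np.round(l['point']),onz(C[n],l['point'],z))
for p in([.499,.1175,.135],[.631,.114,.068],[.706,.112,.11]):print(proj(C['scene'],p),proj(C['side'],p))
E
```

```text
time_s: 12.85
position: [0.527, -0.2132, 0.2547]
tcp_rot: [[0.822, 0.569, 0.004], [0.569, -0.822, -0.004], [0.001, 0.005, -1.0]]
force: [1.2, -0.6, -3.7]
opening: 0.116
grasp_force: 30.0
[ 0.527  -0.2132  0.2547] [-33.253   24.8693  89.6806  -0.0724  65.1514  22.0887]
slot scene 0.79 [232. 375.] [0.6352 0.1107 0.068 ]
slot side 0.95 [188. 321.] [0.6293 0.1019 0.068 ]
slot side 0.2 [274. 402.] [ 0.6932 -0.3696  0.068 ]
handle scene 0.87 [175. 378.] [0.5077 0.1115 0.135 ]
handle side 0.68 [176. 284.] [0.5063 0.098  0.135 ]
[np.float64(172.7955975144773), np.float64(380.732067611173)] [np.float64(173.67431317224168), np.float64(280.6413797599648)]
[np.float64(230.6879199645771), np.float64(376.4142724744653)] [np.float64(185.91177979866748), np.float64(320.6953572888596)]
[np.float64(247.74935507989596), np.float64(378.035801192206)] [np.float64(171.84334428258256), np.float64(341.64266583409756)]
```

View pics/crop5.png

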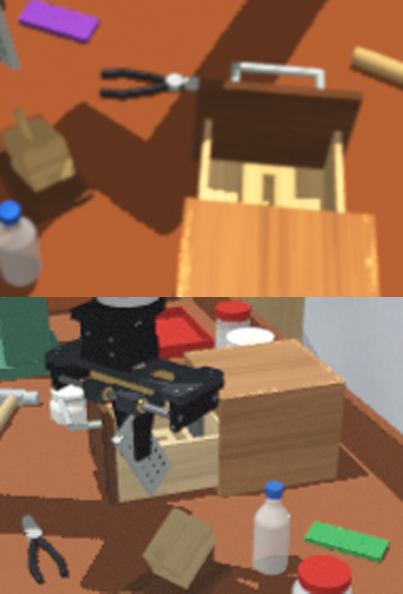

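The plate is out of the rest, held at 30° with its foot towards +u. The side crop shows the drawer out with the rack in view. Next I'll turn it to the cabinet's axes and hover over the drawer.

```bash
python3 -m jog '[{"tx":0,"ty":0,"tz":-1,"roll":0.126,"jaw":0},{"tx":0,"ty":0,"tz":-1,"roll":0.126,"jaw":0},{"tx":0,"ty":0,"tz":0,"roll":0.126,"jaw":0},{"tx":0,"ty":0,"tz":0,"roll":0.126,"jaw":0},{"tx":0,"ty":0,"tz":0,"roll":0.125,"jaw":0},{"tx":0,"ty":0,"tz":0,"roll":0,"jaw":0}]'
python3 -m jog '[{"tx":0,"ty":-2.6,"tz":0,"roll":0,"jaw":0},{"tx":0.2,"ty":-4,"tz":0,"roll":0,"jaw":0},{"tx":0.3,"ty":-4.5,"tz":0,"roll":0,"jaw":0},{"tx":0.3,"ty":-4.5,"tz":0,"roll":0,"jaw":0},{"tx":0.3,"ty":-4.5,"tz":0,"roll":0,"jaw":0},{"tx":0.2,"ty":-4.5,"tz":0,"roll":0,"jaw":0},{"tx":0.2,"ty":-4.5,"tz":0,"roll":0,"jaw":0},{"tx":0,"ty":-3.5,"tz":0,"roll":0,"jaw":0}]'
python3 -m jog '[{"tx":0,"ty":0,"tz":0,"roll":0,"jaw":0},{"tx":0,"ty":0,"tz":0,"roll":0,"jaw":0},{"tx":0,"ty":0,"tz":0,"roll":0,"jaw":0}]'
python3 - <<'E'
from h import *
np.set_printoptions(precision=4,suppress=True)
s=read_state();print(s['position'],s['joint_positions'])
w=cap('wrist','w6.png')
for l in landmark_of('wrist','slot')[:2]:print(l['p'],l['point'],onz(w,l['point'],.068))
for l in landmark_of('wrist','plate')[:2]:print(l['p'],l['point'])
print(proj(w,[.631,.114,.068]))
E
```

```text
time_s: 13.75
position: [0.5263, -0.2116, 0.2707]
tcp_rot: [[1.0, -0.023, -0.002], [-0.023, -1.0, 0.001], [-0.002, -0.001, -1.0]]
force: [-0.3, -0.4, -3.1]
opening: 0.115
grasp_force: 30.0
time_s: 14.55
position: [0.5489, 0.1164, 0.2711]
tcp_rot: [[1.0, -0.019, -0.001], [-0.019, -1.0, 0.001], [-0.001, -0.001, -1.0]]
force: [0.2, -0.7, -4.2]
opening: 0.116
grasp_force: 30.0
time_s: 14.85
position: [0.5491, 0.113, 0.2712]
tcp_rot: [[1.0, -0.022, -0.001], [-0.022, -1.0, -0.001], [-0.001, 0.001, -1.0]]
force: [0.3, -0.6, -2.9]
opening: 0.115
grasp_force: 30.0
[0.5491 0.113  0.2712] [ 0.231  23.3011 89.419  -0.0369 67.3336 91.5297]
0.7 [86.8, 311.4] [0.6274 0.114  0.068 ]
0.73 [153.8, 313.3]
[np.float64(82.83503430345954), np.float64(311.27483514932396)]
```

View pics/w6.png

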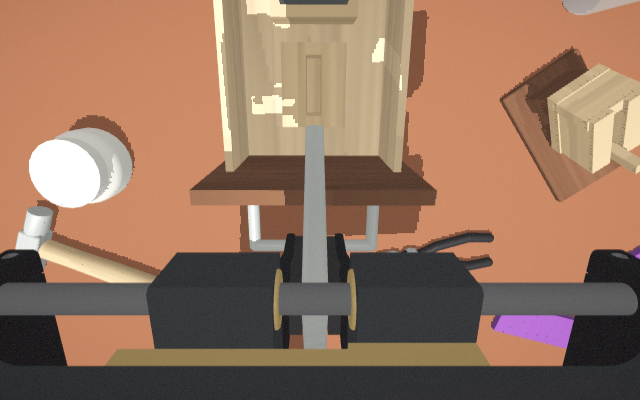

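The wrist picture shows the slot at rows 53–117, cols 306–322, with the plate's foot at (126,315) in line with it. Pushing the foot against the dark plate would shut the drawer, so I'll turn half round and square the plate against the inside of the front panel instead. That pushes the drawer towards its stop.

```bash
python3 - <<'E'
from h import *
np.set_printoptions(precision=4,suppress=True)
w=cap('wrist')
print('slot',onz(w,(85,314),.068),onz(w,(53,314),.068),onz(w,(117,314),.068),'panel rear',onz(w,(190,313),.16),'front',onz(w,(205,313),.16),'handle',onz(w,(244,313),.138))
P=np.array(read_state()['position'])
for th in(20,25,30,35):
    t=np.radians(th);a=np.array([-np.sin(t),0,np.cos(t)]);W=np.array([np.cos(t),0,np.sin(t)])
    print(th,proj(w,P-.082*a+.0225*W))
E
python3 -m jog '[{"tx":0,"ty":0,"tz":0,"roll":-0.1496,"jaw":0},{"tx":0,"ty":0,"tz":0,"roll":-0.1496,"jaw":0},{"tx":0,"ty":0,"tz":0,"roll":-0.1496,"jaw":0},{"tx":0,"ty":0,"tz":0,"roll":-0.1496,"jaw":0},{"tx":0,"ty":0,"tz":0,"roll":-0.1496,"jaw":0},{"tx":0,"ty":0,"tz":0,"roll":-0.1496,"jaw":0},{"tx":0,"ty":0,"tz":0,"roll":-0.1496,"jaw":0},{"tx":0,"ty":0,"tz":0,"roll":-0.1496,"jaw":0}]'
python3 -m jog '[{"tx":0,"ty":0,"tz":0,"roll":-0.1496,"jaw":0},{"tx":0,"ty":0,"tz":0,"roll":-0.1496,"jaw":0},{"tx":0,"ty":0,"tz":0,"roll":-0.1496,"jaw":0},{"tx":0,"ty":0,"tz":0,"roll":-0.1496,"jaw":0},{"tx":0,"ty":0,"tz":0,"roll":-0.1496,"jaw":0},{"tx":0,"ty":0,"tz":0,"roll":-0.1496,"jaw":0},{"tx":0,"ty":0,"tz":0,"roll":-0.1496,"jaw":0},{"tx":0,"ty":0,"tz":0,"roll":-0.1496,"jaw":0}]'
python3 -m jog '[{"tx":0,"ty":0,"tz":0,"roll":-0.1496,"jaw":0},{"tx":0,"ty":0,"tz":0,"roll":-0.1496,"jaw":0},{"tx":0,"ty":0,"tz":0,"roll":-0.1496,"jaw":0},{"tx":0,"ty":0,"tz":0,"roll":-0.1496,"jaw":0},{"tx":0,"ty":0,"tz":0,"roll":-0.1496,"jaw":0},{"tx":0,"ty":0,"tz":0,"roll":0,"jaw":0},{"tx":0,"ty":0,"tz":0,"roll":0,"jaw":0}]'
```

```text
slot [0.6293 0.1109 0.068 ] [0.6573 0.1102 0.068 ] [0.5999 0.1116 0.068 ] panel rear [0.5536 0.1134 0.16  ] front [0.5417 0.1137 0.16  ] handle [0.4989 0.1148 0.138 ]
20 [np.float64(137.93727037072006), np.float64(312.2101651229628)]
25 [np.float64(128.97184065964825), np.float64(311.91131299215374)]
30 [np.float64(120.29487355380692), np.float64(311.6072564942873)]
35 [np.float64(111.96080417428912), np.float64(311.298380228579)]
time_s: 15.85
position: [0.5494, 0.1128, 0.2717]
tcp_rot: [[0.382, 0.924, 0.0], [0.924, -0.382, -0.0], [-0.0, 0.0, -1.0]]
force: [0.5, -0.3, -3.7]
opening: 0.112
grasp_force: 30.0
time_s: 16.65
position: [0.5495, 0.1128, 0.2717]
tcp_rot: [[-0.721, 0.693, 0.0], [0.693, 0.721, -0.0], [-0.0, 0.0, -1.0]]
force: [0.9, -0.8, -4.1]
opening: 0.111
grasp_force: 30.0
time_s: 17.35
position: [0.5494, 0.1132, 0.2717]
tcp_rot: [[-1.0, 0.027, 0.0], [0.027, 1.0, 0.0], [-0.0, 0.0, -1.0]]
force: [-0.0, 0.3, -2.8]
opening: 0.113
grasp_force: 30.0
```

```bash
python3 -m jog '[{"tx":-2,"ty":0,"tz":0,"roll":0,"jaw":0},{"tx":-3,"ty":0,"tz":0,"roll":0,"jaw":0},{"tx":-3,"ty":0,"tz":0,"roll":0,"jaw":0},{"tx":-1,"ty":0,"tz":2,"roll":0,"jaw":0},{"tx":0,"ty":0,"tz":3,"roll":0,"jaw":0},{"tx":0,"ty":0,"tz":3,"roll":0,"jaw":0},{"tx":0,"ty":0,"tz":0,"roll":0,"jaw":0},{"tx":0,"ty":0,"tz":0,"roll":0,"jaw":0}]'
python3 -m jog '[{"tx":1,"ty":0,"tz":0,"roll":0,"jaw":0},{"tx":1,"ty":0,"tz":0,"roll":0,"jaw":0},{"tx":0.6,"ty":0,"tz":0,"roll":0,"jaw":0},{"tx":0.6,"ty":0,"tz":0,"roll":0,"jaw":0},{"tx":0.6,"ty":0,"tz":0,"roll":0,"jaw":0},{"tx":0,"ty":0,"tz":0,"roll":0,"jaw":0}]'
```

```text
time_s: 18.15
position: [0.6392, 0.1115, 0.1914]
tcp_rot: [[-1.0, 0.025, -0.001], [0.025, 1.0, 0.0], [0.001, -0.0, -1.0]]
force: [0.6, 0.1, -2.5]
opening: 0.112
grasp_force: 30.0
time_s: 18.75
position: [0.6099, 0.1123, 0.1969]
tcp_rot: [[-0.999, 0.024, 0.025], [0.024, 1.0, -0.0], [-0.025, 0.0, -1.0]]
force: [11.3, -0.2, 0.0]
opening: 0.113
grasp_force: 30.0
```

```bash
python3 -m jog '[{"tx":0.5,"ty":0,"tz":0,"roll":0,"jaw":0},{"tx":0.5,"ty":0,"tz":0,"roll":0,"jaw":0},{"tx":0,"ty":0,"tz":0,"roll":0,"jaw":0}]'
python3 -m jog '[{"tx":0.5,"ty":0,"tz":0,"roll":0,"jaw":0},{"tx":0.5,"ty":0,"tz":0,"roll":0,"jaw":0},{"tx":0,"ty":0,"tz":0,"roll":0,"jaw":0}]'
```

```text
time_s: 19.05
position: [0.6037, 0.1124, 0.1992]
tcp_rot: [[-0.999, 0.024, 0.034], [0.024, 1.0, -0.0], [-0.034, 0.001, -0.999]]
force: [13.8, -0.7, 4.4]
opening: 0.113
grasp_force: 30.0
time_s: 19.35
position: [0.5921, 0.1126, 0.1984]
tcp_rot: [[-0.999, 0.024, 0.03], [0.024, 1.0, -0.0], [-0.03, 0.0, -1.0]]
force: [10.9, -0.3, 4.2]
opening: 0.111
grasp_force: 30.0
```

```bash
python3 -m jog '[{"tx":0.5,"ty":0,"tz":0,"roll":0,"jaw":0},{"tx":0.3,"ty":0,"tz":0,"roll":0,"jaw":0},{"tx":0.2,"ty":0,"tz":0,"roll":0,"jaw":0},{"tx":0,"ty":0,"tz":0,"roll":0,"jaw":0},{"tx":0,"ty":0,"tz":0,"roll":0,"jaw":0}]'
python3 -m jog '[{"tx":0.3,"ty":0,"tz":0,"roll":0,"jaw":0},{"tx":0.2,"ty":0,"tz":0,"roll":0,"jaw":0},{"tx":0,"ty":0,"tz":0,"roll":0,"jaw":0}]'
```

```text
time_s: 19.85
position: [0.581, 0.1129, 0.1975]
tcp_rot: [[-0.999, 0.024, 0.027], [0.024, 1.0, -0.0], [-0.027, 0.0, -1.0]]
force: [10.0, -0.5, 3.7]
opening: 0.111
grasp_force: 30.0
time_s: 20.15
position: [0.5756, 0.1131, 0.1973]
tcp_rot: [[-0.999, 0.024, 0.026], [0.024, 1.0, -0.0], [-0.026, 0.0, -1.0]]
force: [9.6, -0.1, 2.7]
opening: 0.111
grasp_force: 30.0
```

```bash
python3 -m jog '[{"tx":0.2,"ty":0,"tz":0,"roll":0,"jaw":0},{"tx":0,"ty":0,"tz":0,"roll":0,"jaw":0}]'
python3 -m jog '[{"tx":0.2,"ty":0,"tz":0,"roll":0,"jaw":0},{"tx":0,"ty":0,"tz":0,"roll":0,"jaw":0}]'
python3 - <<'E'
from h import *
np.set_printoptions(precision=4,suppress=True)
s=read_state();print(s['position'],s['force'])
d=cap('side','s7.png')
for l in trace('side','plate')[:6]:
    m=l['pixels'].astype(np.uint8);r=cv2.minAreaRect(cv2.findNonZero(m));print(round(l['p'],2),l['bbox'],r)
c=s['position']
for th in(-10,0,10):
    t=np.radians(th);a=np.array([np.sin(t),0,np.cos(t)]);p=np.array(c)
    print(th,proj(d,p+.028*a),proj(d,p-.03*a),proj(d,p-.082*a))
E
```

```text
time_s: 20.35
position: [0.5736, 0.1131, 0.1973]
tcp_rot: [[-0.999, 0.024, 0.026], [0.024, 1.0, -0.0], [-0.026, 0.0, -1.0]]
force: [10.3, -0.6, 3.7]
opening: 0.112
grasp_force: 30.0
time_s: 20.55
position: [0.5715, 0.1132, 0.1972]
tcp_rot: [[-0.999, 0.024, 0.025], [0.024, 1.0, -0.0], [-0.025, 0.0, -1.0]]
force: [10.0, -0.1, 2.7]
opening: 0.113
grasp_force: 30.0
[0.5715 0.1132 0.1972] [ 9.9521 -0.1495  2.7302]
0.96 [222.8, 262.9, 26.7, 30.5] ((236.37669372558594, 278.8287658691406), (17.439130783081055, 37.10204315185547), 20.556045532226562)
0.76 [376.5, 339.7, 60.3, 51.7] ((406.72540283203125, 365.3069763183594), (59.07018280029297, 23.259374618530273), 41.82017135620117)
0.75 [256.7, 290.3, 48.6, 30.9] ((279.5692443847656, 304.75384521484375), (44.15636444091797, 18.85327911376953), 29.744882583618164)
0.56 [394.5, 228.0, 39.1, 16.5] ((413.45001220703125, 234.65000915527344), (37.31488037109375, 11.70042896270752), 18.434947967529297)
0.52 [298.1, 146.4, 13.5, 30.0] ((305.7846374511719, 162.3769073486328), (13.590154647827148, 29.288171768188477), 3.1798300743103027)
-10 [np.float64(145.5176901786359), np.float64(299.5203912069229)] [np.float64(161.61120698886003), np.float64(303.64997966637)] [np.float64(175.32651601010951), np.float64(307.169321182571)]
0 [np.float64(145.188870471124), np.float64(301.0133245121421)] [np.float64(161.9681148400217), np.float64(302.09400683294695)] [np.float64(176.3112213868813), np.float64(303.01778750684565)]
10 [np.float64(145.1128642092146), np.float64(302.5195504159163)] [np.float64(162.068358467535), np.float64(300.5182384477793)] [np.float64(176.6270529162913), np.float64(298.7998285331613)]
```

```bash
python3 - <<'E'
from h import *
np.set_printoptions(precision=4,suppress=True)
d=cap('side');s=cap('scene');
for l in trace('side','plate'):
    if abs(l['bbox'][0]-298)<6:
        m=l['pixels']
        for r in range(140,182,2):
            k=np.where(m[r])[0]
            if len(k):print(r,k.min(),k.max())
        a=d['img'][140:185:3,290:320:2].mean(2).astype(int);print(a)
for n,c in(('side',d),('scene',s)):
    for l in landmark_of(n,'handle')[:1]:print(n,l['p'],onz(c,l['point'],.135))
E
```

```text
152 307 311
154 307 311
156 308 311
158 308 311
160 308 311
162 306 311
164 300 311
166 300 311
168 300 311
170 301 311
172 301 311
174 302 310
176 305 309
[[ 63  89  46  45  43  44  40  42  39  27  25  20  28  23  59]
 [ 86  63  27  23  25  23  31  22  24  28  25  32  37  71  68]
 [119 110  32  79  26  26  28  29  27  28  27  22  24  41  45]
 [ 79 114  24  34  27  25  27  22  50  73  93 120  73  68  68]
 [ 68  81 119 115  68  28  24  25  96 132 132 130 118 118 119]
 [ 81  90  92 118  93  27  29  27  97 127 104 129 118 118 118]
 [ 51  95 108 119 114  22  26  25  83 128 127 127 118 118 118]
 [ 53  53  96 117 126  44  69  84 104 132 130 127 117 117 118]
 [ 49  48  53  65 123 122 107 129 117 132 129 128 118 117 117]
 [133  83  49  52  96 122 116 125 101 124 118 123 118 117 119]
 [106  50  48  52  55 102 129 131 128 128 128 130 136 138 140]
 [137  55  50  49  52  66 135 133 131 134 132 133 138 135 137]
 [151  52  51  52  55  56  83 133 136 137 136 139 137 135 132]
 [131 105 132 135  52  59  60 120 130 128 127 127 126 125 129]
 [127  80  62  48  48  56  52 105 131 130 130 132 130 130 136]]
side 0.77 [0.5072 0.1045 0.135 ]
scene 0.8 [0.5016 0.1111 0.135 ]
```

```bash
python3 -m jog '[{"tx":-1.8,"ty":0,"tz":0,"roll":0,"jaw":0},{"tx":-2,"ty":0,"tz":-1,"roll":0,"jaw":0},{"tx":-3,"ty":0,"tz":-1,"roll":0,"jaw":0},{"tx":-3,"ty":0,"tz":-1,"roll":0,"jaw":0},{"tx":0,"ty":0,"tz":0,"roll":0,"jaw":0},{"tx":0,"ty":0,"tz":0,"roll":0,"jaw":0},{"tx":0,"ty":0,"tz":0,"roll":0,"jaw":0}]'
python3 - <<'E'
from h import *
np.set_printoptions(precision=4,suppress=True)
s=read_state();p=np.array(s['position']);print(p)
d=cap('side');w=cap('wrist')
for l in landmark_of('wrist','slot')[:2]:print('slot',l['p'],l['point'],onz(w,l['point'],.068))
for n,c in(('side',d),('wrist',w)):
  for th in(-10,0,10):
    t=np.radians(th);a=np.array([np.sin(t),0,np.cos(t)]);W=np.array([np.cos(t),0,-np.sin(t)])
    print(n,th,[np.round(proj(c,q),1).tolist() for q in(p-.082*a-.0225*W,p-.082*a+.0225*W,p+.028*a+.0225*W)])
A=cv2.resize(d['img'][110:210,290:390],None,fx=6,fy=6,interpolation=cv2.INTER_CUBIC)
B=cv2.resize(w['img'][0:300,270:370],None,fx=2,fy=2,interpolation=cv2.INTER_CUBIC)
cv2.imwrite('pics/crop7.png',np.hstack([A,B])[:,:,::-1])
E
```

```text
time_s: 21.6
position: [0.6582, 0.1114, 0.2213]
tcp_rot: [[-1.0, 0.023, -0.003], [0.023, 1.0, 0.0], [0.003, 0.0, -1.0]]
force: [-0.3, 1.1, -3.9]
opening: 0.116
grasp_force: 30.0
[0.6582 0.1114 0.2213]
slot 0.97 [151.0, 313.8] [0.6274 0.1115 0.068 ]
side -10 [[167.2, 325.8], [163.2, 338.4], [133.0, 332.5]]
side 0 [[167.1, 321.6], [165.2, 334.5], [133.8, 334.0]]
side 10 [[166.3, 317.5], [166.5, 330.4], [134.9, 335.4]]
wrist -10 [[201.7, 314.2], [265.7, 315.6], [356.7, 315.2]]
wrist 0 [[181.9, 313.7], [244.3, 315.1], [361.0, 315.5]]
wrist 10 [[162.9, 313.1], [223.4, 314.7], [362.2, 315.7]]
```

View pics/crop7.png

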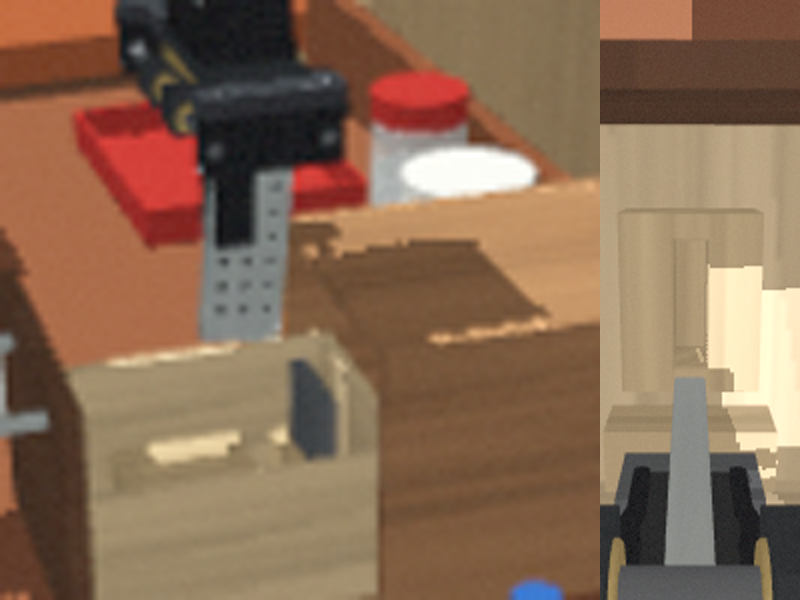

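The side crop shows the plate nearly upright, with about 3–5° left and its foot towards −x. Its foot is at crop (202–281, 335), about 6 mm to +x of the TCP. The wrist crop shows it in line with the slot. I'll give it one more small push to square it.

```bash
python3 -m jog '[{"tx":3,"ty":0,"tz":1,"roll":0,"jaw":0},{"tx":3,"ty":0,"tz":1,"roll":0,"jaw":0},{"tx":1.5,"ty":0,"tz":1,"roll":0,"jaw":0},{"tx":0.7,"ty":0,"tz":0,"roll":0,"jaw":0},{"tx":0.6,"ty":0,"tz":0,"roll":0,"jaw":0},{"tx":0.6,"ty":0,"tz":0,"roll":0,"jaw":0},{"tx":0.4,"ty":0,"tz":0,"roll":0,"jaw":0},{"tx":0,"ty":0,"tz":0,"roll":0,"jaw":0}]'
python3 -m jog '[{"tx":0.3,"ty":0,"tz":0,"roll":0,"jaw":0},{"tx":0.3,"ty":0,"tz":0,"roll":0,"jaw":0},{"tx":0,"ty":0,"tz":0,"roll":0,"jaw":0},{"tx":0,"ty":0,"tz":0,"roll":0,"jaw":0}]'
```

```text
time_s: 22.55
position: [0.5684, 0.1133, 0.1938]
tcp_rot: [[-1.0, 0.024, 0.015], [0.024, 1.0, 0.0], [-0.015, 0.001, -1.0]]
force: [6.7, 0.8, -6.2]
opening: 0.117
grasp_force: 30.0
time_s: 22.95
position: [0.5649, 0.1134, 0.1943]
tcp_rot: [[-1.0, 0.024, 0.02], [0.024, 1.0, 0.0], [-0.02, 0.001, -1.0]]
force: [11.4, 0.5, -7.1]
opening: 0.117
grasp_force: 30.0
```

```bash
python3 -m jog '[{"tx":-1.8,"ty":0,"tz":0,"roll":0,"jaw":0},{"tx":-2.6,"ty":0,"tz":-1,"roll":0,"jaw":0},{"tx":-3,"ty":0,"tz":-1,"roll":0,"jaw":0},{"tx":-3,"ty":0,"tz":-1,"roll":0,"jaw":0},{"tx":0,"ty":0,"tz":0,"roll":0,"jaw":0},{"tx":0,"ty":0,"tz":0,"roll":0,"jaw":0},{"tx":0,"ty":0,"tz":0,"roll":0,"jaw":0}]'
python3 - <<'E'
from h import *
np.set_printoptions(precision=4,suppress=True)
s=read_state();p=np.array(s['position']);print(p)
d=cap('side');w=cap('wrist')
for l in landmark_of('wrist','slot')[:2]:print('slot',l['p'],l['point'],onz(w,l['point'],.068))
for n,c in(('side',d),('wrist',w)):
  for th in(-5,0,5):
    t=np.radians(th);a=np.array([np.sin(t),0,np.cos(t)]);W=np.array([np.cos(t),0,-np.sin(t)])
    print(n,th,[np.round(proj(c,q),1).tolist() for q in(p-.082*a-.0225*W,p-.082*a+.0225*W,p+.028*a+.0225*W)])
print(w['img'][150:230:2,315])
im=d['img'].astype(int)
for r in range(136,170,3):   # greyness: grey = small channel spread, bright
    row=im[r,315:350];sat=row.max(1)-row.min(1);print(r,''.join('#' if q<22 and b>75 else('.' if b>75 else 'o') for q,b in zip(sat,row.mean(1))))
E
```

```text
time_s: 23.65
position: [0.659, 0.1113, 0.2211]
tcp_rot: [[-1.0, 0.023, -0.002], [0.023, 1.0, 0.0], [0.002, -0.0, -1.0]]
force: [-0.9, -0.3, -4.1]
opening: 0.111
grasp_force: 30.0
[0.659  0.1113 0.2211]
slot 0.71 [150.2, 309.0] [0.6273 0.1074 0.068 ]
side -5 [[167.3, 323.9], [164.3, 336.7], [133.4, 333.5]]
side 0 [[167.1, 321.8], [165.2, 334.7], [133.8, 334.3]]
side 5 [[166.8, 319.7], [165.9, 332.7], [134.4, 335.0]]
wrist -5 [[191.9, 313.9], [255.1, 315.3], [359.6, 315.3]]
wrist 0 [[182.2, 313.6], [244.5, 315.1], [361.4, 315.5]]
wrist 5 [[172.6, 313.4], [234.0, 314.9], [362.4, 315.6]]
[[172 150 116]
 [172 150 116]
 [171 149 117]
 [173 151 117]
 [173 152 118]
 [173 151 118]
 [173 151 118]
 [174 152 118]
 [174 151 116]
 [175 153 119]
 [173 151 116]
 [162 141 108]
 [158 136 103]
 [162 141 108]
 [155 135 102]
 [159 137 105]
 [161 136 106]
 [176 154 119]
 [175 152 116]
 [178 156 120]
 [175 153 117]
 [177 154 118]
 [178 155 120]
 [184 162 131]
 [159 150 136]
 [139 140 137]
 [136 140 136]
 [135 138 133]
 [135 138 134]
 [137 139 136]
 [135 139 135]
 [136 138 134]
 [135 138 133]
 [138 140 137]
 [135 136 133]
 [133 136 132]
 [136 139 136]
 [133 136 132]
 [137 138 134]
 [135 137 134]]
136 ........ooooooooooooooooooooooooo..
139 ........oooooooooo######...........
142 .........o#ooooooo######.oooooooooo
145 .ooooooooo#ooooooo######...........
148 oooooooooo#ooooooo######...........
151 ..........#o############...........
154 ..........##############...........
157 ..........##############...........
160 ..........##############...........
163 ...........#############...........
166 ...........#####...................
169 ...................................
```

The plate is now upright to within about 1°: its edges stay at cols 325–338 down the side picture. The foot centre sits about 12 mm to +x of the TCP, so I'll centre it over the slot and lower it.

```bash
python3 -m jog '[{"tx":2.2,"ty":0,"tz":0,"roll":0,"jaw":0},{"tx":2.05,"ty":0,"tz":0,"roll":0,"jaw":0},{"tx":0,"ty":0,"tz":2,"roll":0,"jaw":0},{"tx":0,"ty":0,"tz":2,"roll":0,"jaw":0},{"tx":0,"ty":0,"tz":2,"roll":0,"jaw":0},{"tx":0,"ty":0,"tz":0,"roll":0,"jaw":0},{"tx":0,"ty":0,"tz":0,"roll":0,"jaw":0}]'
python3 -m jog '[{"tx":0,"ty":0,"tz":0.8,"roll":0,"jaw":0},{"tx":0,"ty":0,"tz":0.8,"roll":0,"jaw":0},{"tx":0,"ty":0,"tz":0.4,"roll":0,"jaw":0},{"tx":0,"ty":0,"tz":0,"roll":0,"jaw":0}]'
```

```text
time_s: 24.5
position: [0.6174, 0.1123, 0.1617]
tcp_rot: [[-1.0, 0.023, -0.001], [0.023, 1.0, 0.0], [0.001, -0.0, -1.0]]
force: [1.0, 0.7, -3.3]
opening: 0.108
grasp_force: 30.0
time_s: 24.9
position: [0.6171, 0.1122, 0.1409]
tcp_rot: [[-1.0, 0.023, -0.002], [0.023, 1.0, -0.0], [0.002, -0.0, -1.0]]
force: [-0.6, 0.0, -3.3]
opening: 0.112
grasp_force: 30.0
```

```bash
python3 -m jog '[{"tx":0,"ty":0,"tz":0.7,"roll":0,"jaw":0},{"tx":0,"ty":0,"tz":0.7,"roll":0,"jaw":0},{"tx":0,"ty":0,"tz":0.4,"roll":0,"jaw":0},{"tx":0,"ty":0,"tz":0,"roll":0,"jaw":0}]'
python3 -m jog '[{"tx":0,"ty":0,"tz":0.4,"roll":0,"jaw":0},{"tx":0,"ty":0,"tz":0.4,"roll":0,"jaw":0},{"tx":0,"ty":0,"tz":0,"roll":0,"jaw":0}]'
```

```text
time_s: 25.3
position: [0.6171, 0.1122, 0.1226]
tcp_rot: [[-1.0, 0.023, -0.002], [0.023, 1.0, -0.0], [0.002, -0.0, -1.0]]
force: [-0.3, -0.2, -3.2]
opening: 0.114
grasp_force: 30.0
time_s: 25.6
position: [0.6173, 0.1122, 0.115]
tcp_rot: [[-1.0, 0.023, -0.001], [0.023, 1.0, -0.0], [0.001, -0.0, -1.0]]
force: [-0.2, 0.9, -4.8]
opening: 0.11
grasp_force: 30.0
```

```bash
python3 -m jog '[{"tx":0,"ty":0,"tz":0.3,"roll":0,"jaw":0},{"tx":0,"ty":0,"tz":0,"roll":0,"jaw":0}]'
python3 -m jog '[{"tx":0,"ty":0,"tz":0.3,"roll":0,"jaw":0},{"tx":0,"ty":0,"tz":0,"roll":0,"jaw":0}]'
```

```text
time_s: 25.8
position: [0.6176, 0.1122, 0.1123]
tcp_rot: [[-1.0, 0.023, -0.001], [0.023, 1.0, 0.0], [0.001, -0.0, -1.0]]
force: [-0.7, 0.8, -3.7]
opening: 0.114
grasp_force: 30.0
time_s: 26.0
position: [0.6175, 0.1122, 0.1093]
tcp_rot: [[-1.0, 0.023, -0.001], [0.023, 1.0, -0.0], [0.001, -0.0, -1.0]]
force: [0.2, 0.5, -3.2]
opening: 0.113
grasp_force: 30.0
```

```bash
python3 -m jog '[{"tx":0,"ty":0,"tz":0.2,"roll":0,"jaw":0},{"tx":0,"ty":0,"tz":0,"roll":0,"jaw":0}]'
python3 -m jog '[{"tx":0,"ty":0,"tz":0.2,"roll":0,"jaw":0},{"tx":0,"ty":0,"tz":0,"roll":0,"jaw":0}]'
```

```text
time_s: 26.2
position: [0.6176, 0.1122, 0.1074]
tcp_rot: [[-1.0, 0.023, -0.0], [0.023, 1.0, -0.0], [0.0, -0.0, -1.0]]
force: [-0.4, -0.4, -3.4]
opening: 0.114
grasp_force: 30.0
time_s: 26.4
position: [0.6179, 0.1122, 0.1067]
tcp_rot: [[-1.0, 0.023, 0.001], [0.023, 1.0, -0.0], [-0.001, -0.0, -1.0]]
force: [-1.5, 0.0, 4.0]
opening: 0.114
grasp_force: 30.0
```

The foot met the bottom at z = 0.1067, where Fz rose from −3.4 to +4. I'll seat it lightly and then release.

```bash
python3 -m jog '[{"tx":0,"ty":0,"tz":0.2,"roll":0,"jaw":0},{"tx":0,"ty":0,"tz":0,"roll":0,"jaw":0},{"tx":0,"ty":0,"tz":0,"roll":0,"jaw":0}]'
python3 -m jog '[{"tx":0,"ty":0,"tz":0,"roll":0,"jaw":0.2},{"tx":0,"ty":0,"tz":0,"roll":0,"jaw":0.4},{"tx":0,"ty":0,"tz":0,"roll":0,"jaw":0.4},{"tx":0,"ty":0,"tz":0,"roll":0,"jaw":0.4},{"tx":0,"ty":0,"tz":0,"roll":0,"jaw":0.4},{"tx":0,"ty":0,"tz":-1,"roll":0,"jaw":0.4},{"tx":0,"ty":0,"tz":-2,"roll":0,"jaw":0.4},{"tx":0,"ty":0,"tz":-3,"roll":0,"jaw":0.4}]'
python3 -m jog '[{"tx":0,"ty":0,"tz":-4,"roll":0,"jaw":0.4},{"tx":0,"ty":0,"tz":-4,"roll":0,"jaw":0.4},{"tx":0,"ty":0,"tz":0,"roll":0,"jaw":0.4},{"tx":0,"ty":0,"tz":0,"roll":0,"jaw":0.4}]'
python3 - <<'E'
from h import *
np.set_printoptions(precision=4,suppress=True)
d=cap('side','s9.png');w=cap('wrist','w9.png');s=cap('scene','c9.png')
f=np.array([.6285,.1122,.028])
print('pred foot/top side',proj(d,f+[0,0,.04]),proj(d,f+[-.0225,0,.11]),proj(d,f+[.0225,0,.11]))
im=d['img'].astype(int);print('side cols 305-345')
for r in range(145,192,3):
    row=im[r,305:345];sat=row.max(1)-row.min(1);print(r,''.join('#' if q<22 and b>75 else('.' if b>75 else 'o') for q,b in zip(sat,row.mean(1))))
for n,c in(('side',d),('scene',s)):
    for l in landmark_of(n,'handle')[:1]:print(n,l['p'],onz(c,l['point'],.135))
im=w['img'].astype(int);print('wrist pred top',proj(w,f+[-.0225,0,.11]),proj(w,f+[.0225,0,.11]))
for r in range(90,260,10):
    row=im[r,280:350];sat=row.max(1)-row.min(1);print(r,''.join('#' if q<15 and b>75 else('.' if b>75 else 'o') for q,b in zip(sat,row.mean(1))))
E
```

```text
time_s: 26.7
position: [0.6188, 0.1122, 0.1066]
tcp_rot: [[-1.0, 0.023, 0.003], [0.023, 1.0, -0.0], [-0.003, -0.0, -1.0]]
force: [-3.6, -0.2, 11.9]
opening: 0.115
grasp_force: 30.0
time_s: 27.5
position: [0.6166, 0.1121, 0.1631]
tcp_rot: [[-1.0, 0.023, -0.004], [0.023, 1.0, -0.0], [0.004, -0.0, -1.0]]
force: [-0.1, -0.2, -0.3]
opening: 0.398
grasp_force: 0.0
time_s: 27.9
position: [0.6182, 0.1122, 0.2455]
tcp_rot: [[-1.0, 0.023, 0.003], [0.023, 1.0, -0.0], [-0.003, 0.0, -1.0]]
force: [-0.8, 0.5, -0.8]
opening: 0.406
grasp_force: 0.0
pred foot/top side [np.float64(186.26488346590645), np.float64(320.13548481029216)] [np.float64(168.6845952543918), np.float64(312.8657606153522)] [np.float64(166.70432058971292), np.float64(325.9311874082925)]
side cols 305-345
145 ........oooooooooooooooooooooooo........
148 .........oooooooooooooooo...............
151 ........................................
154 ........................................
157 ........................................
160 ........................................
163 ........................................
166 .............
[... 1171 characters left out ...]
.........................
170 ..............................##########..............................
180 .............................############.............................
190 ............................#############.............................
200 ............................#############.............................
210 ............................#############.............................
220 ............................#############.............................
230 .............................############.............................
240 .............................############.............................
250 ......................................................................
```

```bash
python3 - <<'E'
import cv2
a=cv2.imread('pics/scene5.png');b=cv2.imread('pics/c9.png')
t=a[166:190,352:412];t2=a[330:350,330:430]
for t,(y,x) in((t,(166,352)),):
    m=cv2.matchTemplate(b[y-8:y+32,x-8:x+68],t,cv2.TM_CCOEFF_NORMED);_,v,_,l=cv2.minMaxLoc(m);print(v,l[0]-8,l[1]-8)
    y0,x0=l[1],l[0];print(m[max(y0-1,0):y0+2,x0])
E
```

```text
0.24721752107143402 -7 0
[0.2257573  0.24721752 0.24107833]
```

```bash
python3 -m jog '[{"tx":0,"ty":0,"tz":-3,"roll":0,"jaw":0.4},{"tx":0,"ty":-4,"tz":0,"roll":0,"jaw":0.4},{"tx":0,"ty":-4.5,"tz":0,"roll":0,"jaw":0.4},{"tx":0,"ty":-4.5,"tz":0,"roll":0,"jaw":0.4},{"tx":0,"ty":-4.5,"tz":0,"roll":0,"jaw":0.4},{"tx":0,"ty":-4.5,"tz":0,"roll":0,"jaw":0.4},{"tx":0,"ty":-3,"tz":0,"roll":0,"jaw":0.4},{"tx":0,"ty":0,"tz":0,"roll":0,"jaw":0.4}]'
python3 - <<'E'
from h import *
b=cap('scene','c10.png')['img'][:,:,::-1].astype(np.float32);a=cv2.imread('pics/scene5.png').astype(np.float32)
for y,x,h,w in((166,352,24,60),(180,345,20,80),(330,330,14,100)):
    A=cv2.cvtColor(a,6)[y:y+h,x:x+w];B=cv2.cvtColor(np.ascontiguousarray(b),6)[y:y+h,x:x+w]
    print(cv2.phaseCorrelate(A,B,cv2.createHanningWindow((w,h),cv2.CV_32F)))
c=cap('scene')
for l in landmark_of('scene','handle')[:1]:print(l['p'],l['point'],onz(c,l['point'],.135))
E
```

```text
time_s: 28.95
position: [0.6116, -0.1423, 0.2723]
tcp_rot: [[-1.0, 0.028, -0.002], [0.028, 1.0, -0.001], [0.002, -0.001, -1.0]]
force: [-0.4, 0.9, 0.3]
opening: 0.395
grasp_force: 0.0
((0.09723715450620318, 0.30171388137293675), 0.7970882760153877)
((0.32186276479116316, -0.11910028395463357), 0.8798923081159592)
((-0.07573728525718337, 0.4222862222177586), 1.0242874034245808)
0.89 [173.6, 378.9] [0.5021451  0.11284386 0.135     ]
```

```bash
python3 -c "
from rig import hand_in;print(hand_in())"
```

```text
the job is handed in; nothing more can be done
None
```

The drawer is fully out and the steel drawplate stands upright with its foot on the bottom of the rack slot; I handed the job in at about 29 s, and no verdict came back.

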